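# Pin the price-card post and raise it to its second stop

## Task

Push the headed pin fully home through the bracket's fork and the foot of the price-card post, so that the post is locked to the counter. Then take the black handle at the post's top with a finger on its side button so that the grip presses the button in, and pull the handle straight up, past the first stop at half height, to the second stop where it goes no farther. Finish while still holding the handle up there with the button squeezed in; leave the other things on the counter where they are.

Things in the scene. Friction and masses are not known exactly. Their poses are not given: they have to be found in the camera images.
- bracket: Aluminium bracket screwed to the counter: base plate 90 (x) x 130 (y) x 8 mm high with a fork of two upright cheeks 44 wide (x), tops 60 above the counter: near cheek at y -50 to -20, far one at y 20 to 32. Origin on the counter directly below the post's axis; +y is the way the pin is pushed, z up. Position and yaw vary; post, pin and handle stand square to it.
- post: Loose 0.35 kg post standing in the fork with 1 to 2 mm play: foot block (lug) 56 (x) x 36 (y) x 50 high with a 12 mm cross hole for the pin, then a steel tube of 22 mm diameter (collar 28) up to 142 above the origin. Origin: centre of the foot's underside, 8 mm above the counter, over the bracket's origin, same axes. Unpinned it can lift out; pinned it lifts 1.5 mm at most.
- pin (a joint): Travel of the headed pin in m: 0 drawn back, 0.066 fully home with its head against the near cheek; starts at 0 to 0.008. It is captive in the near cheek, slides along the bracket's y only with about 2 N of friction, and stays where it is left.
- pin_end (a point): Centre of the flat outer end of the pin's head, the face to push: 26 mm diameter, facing the bracket's -y, 36 mm above the counter. The dark head is 30 mm long, waisted (16 mm diameter in its middle); the shank is 10 mm thick. In the bracket's frame it is at x 0, y = -0.146 + joint value (y -0.080 when home).
- rod (a joint): Extension of the telescope in m: 0 retracted (the start), 0.045 first stop, 0.090 second stop and end of travel. With the button out a catch holds the rod fast at each of these; with the button kept in it slides freely past the first stop. Pulling takes 3 to 7 N (weight, friction, return spring); let go between stops it may stay or sink back.
- handle (a point): Centre of the black handle on the rod's top: block 30 (x) x 24 (y) x 34 high, on the tube's axis, centre 176 mm above the counter retracted, 266 extended; axes as the post's. Button on its +y side: 31 mm wide along y with it out, 26 pressed. A price card 74 wide (y) x 50 high hangs 50 mm to its +x side, top edge 21 mm below this point. Nothing is above it.
- button (a joint): Travel of the button on the handle's +y side in m: 0 out, 0.005 fully in; spring 2 N at first, 5.6 N fully in. It moves along y into the handle, so fingers closing along y on the handle press it. The catch frees the rod from about 0.0035.
- button_face (a point): Centre of the button's outer face, 20 (x) x 24 mm high, grey, 19 mm from the handle's centre along +y when out.
- tray: Bystander: white ceramic tray 170 x 240 mm with dark truffles, 37 mm high. Origin at the centre of its underside.
- cake_stand: Bystander: glass cake stand 210 mm across, 115 mm high with its gold chocolates. Origin at the centre of its underside.
- gift_box: Bystander: brown and cream gift box 63 x 93 x 35 mm. Origin at the centre of its underside.
- jar: Bystander: jar of 60 mm diameter, 85 mm high. Origin at the centre of its underside.
- bowl: Bystander: white bowl 84 mm across, 46 mm high with its truffles. Origin at the centre of its underside.
- card_block: Bystander: small wooden block with an upright card, 30 x 56 x 60 mm high. Origin at the centre of its underside.
- server: Bystander: serving spatula 220 mm long lying on the counter along its x. Origin under its middle.
There are look-alikes about, which are no part of the job. Leave any orange, turquoise or yellow look-alike of the bracket alone.

How it is judged:
On the way, in this order (a step that is already met when the one before it is completed fails the run):
1. the pin is fully home while the telescope is still retracted (value of joint pin above 0.063 m and value of joint rod below 0.01 m and z of post in the frame of bracket below 0.016 m), for 0.2 s.
2. the fingers grip the handle and press its button in, still retracted (value of joint pin above 0.063 m and contact force between the fingers and post above 2 N and value of joint button above 0.003 m and value of joint rod below 0.02 m), for 0.1 s.
3. the handle is pulled up to the second stop (value of joint pin above 0.063 m and contact force between the fingers and post above 2 N and value of joint rod above 0.084 m), for 0.2 s.
At the end, for the whole second after the job is handed in: The pin is home (within 3 mm); the post stands upright (within 0.12 rad) in the fork, lifted less than 8 mm; the handle is at the second stop (within 6 mm), still gripped by the fingers (over 2 N) with the button pressed in (over 3 mm), so that the hand and not the catch carries it; all at rest (all of step 3 and z of post in the frame of bracket below 0.016 m and value of joint button above 0.003 m and height (world z) of handle above 0.25 m and angle between post's own z axis and vertical below 0.12 rad and linear speed of post below 0.03 m/s); the arm keeps its last pose, push and grip.
It fails at once if a bystander is pushed away (over 30 mm) (distance of any of tray, cake_stand, gift_box, jar, bowl, card_block, server from where it was at the start of the episode above 0.03 m).
It also fails if it takes over 51 s, if anything falls off the work surface, if the arm or the gripper's body presses on something with over 40 N, if the wrist force passes 120 N, or if a joint passes its speed limit or range.

## Robot

A 7-joint arm with a two-finger parallel gripper is mounted at the origin on the work surface. World frame = base frame: x ahead of the robot, y to its left, z up, the work surface at z = 0. Lengths are in m, angles in rad, forces in N, time in s.
With the tool pointing down it reaches from about 0.4 to 0.85 m from the base axis. Payload 10.4 kg.
Tool frame: the origin (TCP) lies midway between the tips of the shut fingers; the grasp point (between the pads) lies 19 mm behind it; z points along the fingers, y is the line along which they close (so a half turn about z gives the same grasp; the last joint's range is limited). The gripper opens to 87 mm and grips with 3 to 60 N. Pads are 19 mm wide; open, the fingers measure 117 mm over their backs; the gripper's body (75 mm by 190 mm) begins 51 mm behind the grasp point.
Start: joints at [1.079, 0.332, -0.065, 1.46, 0.022, 1.35, -0.088], TCP at [0.282, -0.558, 0.223] pointing down, gripper open.
Joint ranges: [-2.6, 2.6], [-0.5, 2.12], [-1.47, 1.34], [0.16, 2.42], [-1.27, 4.41], [0.06, 2.06], [-2.6, 2.6]. Speed limits (rad/s): [2.22, 2.22, 2.79, 2.79, 3.14, 3.14, 3.14].

## Interface

Orientations are given as a unit quaternion [x, y, z, w].
In Python, from bench import r gives the robot as it stands.
- The arm moves only by the tool arm_command, never from a script. Its argument "moves" is one flat list of numbers, 4 for each row, row after row: the shift along the tool's x, y, z in cm, then the turn about the tool's z in degrees. A call has 1 to 12 rows; each row shifts and turns the commanded pose from where the row before left it, along the tool's axes as they then stand; what a row does not reach is not made up. A row lasts 1/12 s, in which the tool goes at most 41.7 mm and 7.16 degrees, less where a joint would pass 70% of its speed; a pose out of reach is approached as far as the arm can. A call with a gripper value outside its range is refused whole. "fingers" is the opening in per cent of the stroke, from 0 (shut) to 100 (fully open), set as the call begins (left out, the last holds). The fingers move at their own pace and stop on an object; "squeeze" is the grip in N (left out, the last holds). Time passes only in rows, so rows that do not move let the fingers close. It gives the time, the measured TCP pose, the force, the opening and the grip force at its end, in the units of the state.
- r.read_state(): the state, without advancing time (a new reading comes with each control period).
- r.camera(name): name is "side" or "top"; returns the picture (480x640x3 uint8, red, green, blue); there is no depth.
- r.camera_info(name): a dict with "fx", "fy", "cx", "cy" (pixels), "origin" and "attitude" of the camera in the world. Camera axes: x right, y up, looking along -z (the intrinsics and any distortion apply to the point x, -y, -z); pixel columns grow to the right and rows downward; lengths in m; the calibration is good to about 2 mm. A picture is of the moment at which its call begins. camera_info takes no time and is no camera call.
- r.close_job(): hands the job in; it is judged then, once.
The state is a dict: "time": time; "joint_positions": joint angles; "joint_vel": joint speeds; "joint_torque": joint torques, N m; "ee_pos": TCP position; "eef_rot": TCP orientation; "ft_force": force on the tool from outside, world axes, zero at the start; "torque": the same for the moment, N m; "width": finger opening in m; "grip_force": force on a finger pad.
Only numpy, scipy, OpenCV 4.12 (cv2) and the standard library are available. Lean on these libraries where they do the work, as an engineer would, in place of code of your own. Each camera call takes 0.05 s, during which the arm holds its last target. There are 200 camera calls.

## Working session

There is one attempt and no reset: what is moved stays moved. The work goes in short steps, Python scripts to look and compute and a tool call to move; the robot and the scene stay as the last step left them, time stands still between calls to the robot, and variables do not carry over. Pictures are saved under pics/ and viewed, at most 10 in all, crops included, and the job is handed in when it is done.

Besides the shell and the picture viewer there is one more tool, called after "Call:" as name(argument=value, ...) on one line, values as JSON. arm_command: Moves the arm, as the interface text tells. Its arguments: {"type":"object","properties":{"moves":{"type":"array"},"fingers":{"type":"number"},"squeeze":{"type":"number"}},"required":["moves"]}

```bash
mkdir -p pics; ls
python3 - <<'E'
from bench import r
import cv2
for n in("side","top"):
    im=r.camera(n); cv2.imwrite(f"pics/{n}0.png",im[:,:,::-1]); print(n,r.camera_info(n))
s=r.read_state(); print({k:s[k] for k in("time","ee_pos","eef_rot","width","ft_force")})
E
```

```text
pics
side {'fx': 446.56914514976734, 'fy': 446.56914514976734, 'cx': 320.24263697626776, 'cy': 234.64567518926376, 'origin': array([0.19499482, 0.75492603, 0.83024818]), 'attitude': array([-0.08780894,  0.40089377,  0.89536194, -0.17291841])}
top {'fx': 454.5668825340448, 'fy': 454.5668825340448, 'cx': 323.65550300626995, 'cy': 245.71530676466142, 'origin': array([ 0.32417671, -0.01268157,  1.17177234]), 'attitude': array([ 0.06492576, -0.06573247, -0.70237287,  0.70578767])}
{'time': 0.1, 'ee_pos': array([ 0.28220705, -0.55726961,  0.2218395 ]), 'eef_rot': array([ 9.72655128e-01,  2.32253306e-01, -1.85066213e-04, -6.08465215e-04]), 'width': 0.08700659488860377, 'ft_force': array([ 0.34810239,  0.02762345, -0.12592112])}
```

View pics/side0.png

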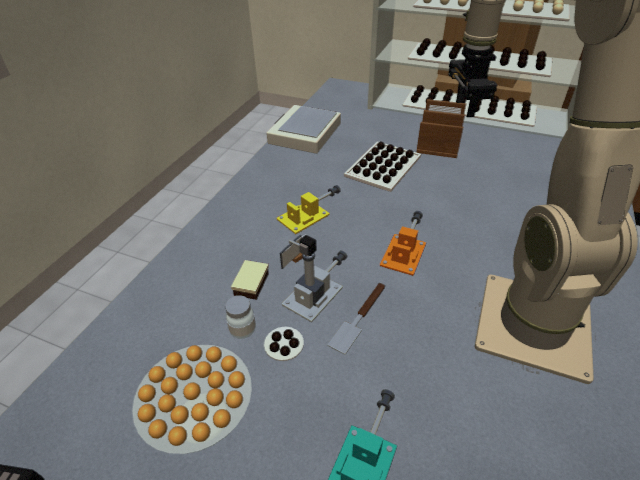

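View pics/top0.png

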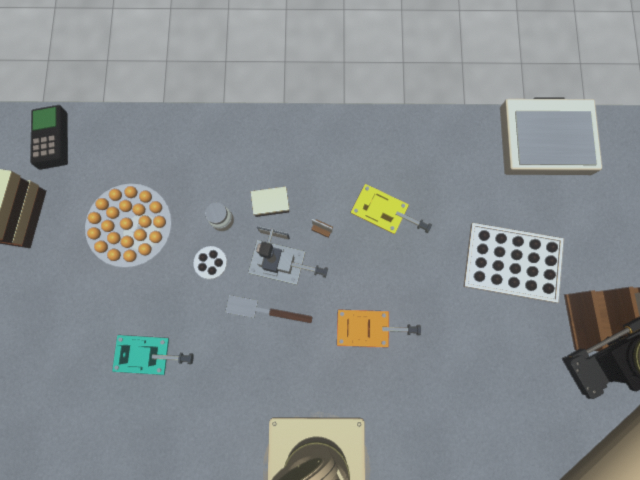

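The top view shows four brackets: aluminium (277,262), orange (363,328), yellow (380,208) and turquoise (141,355). In the side view they are at (312,295), (403,250), (303,212) and (365,460). Only the aluminium one has a post, black handle and card, and it is the uncoloured one, so it's the target. I'll confirm with an enlarged crop.

```bash
cat > h.py <<'E'
import numpy as np, cv2
from scipy.spatial.transform import Rotation as R
from bench import r
def ray(n,u,v):
    c=r.camera_info(n); d=np.array([(u-c['cx'])/c['fx'],-(v-c['cy'])/c['fy'],-1])
    d=R.from_quat(c['attitude']).apply(d); return np.array(c['origin']),d/np.linalg.norm(d)
def plane(n,u,v,z):
    o,d=ray(n,u,v); return o+d*(z-o[2])/d[2]
def tri(a,b):
    A=np.zeros((3,3));B=np.zeros(3);rs=[ray('side',*a),ray('top',*b)]
    for o,d in rs:
        P=np.eye(3)-np.outer(d,d);A+=P;B+=P@o
    x=np.linalg.solve(A,B); return x,[np.linalg.norm((np.eye(3)-np.outer(d,d))@(x-o)) for o,d in rs]
def proj(n,p):
    c=r.camera_info(n); q=R.from_quat(c['attitude']).inv().apply(np.array(p)-c['origin'])
    return c['cx']-c['fx']*q[0]/q[2], c['cy']+c['fy']*q[1]/q[2]
E
python3 - <<'E'
import cv2,numpy as np
from h import *
a=cv2.imread('pics/side0.png')[225:325,270:360];b=cv2.imread('pics/top0.png')[222:292,240:335]
a=cv2.resize(a,(400,444),interpolation=cv2.INTER_CUBIC);b=cv2.resize(b,(400,295),interpolation=cv2.INTER_CUBIC)
b=np.vstack([b,np.zeros((149,400,3),np.uint8)])
cv2.imwrite('pics/c.png',np.hstack([a,b]))
print(tri((341,257),(321,271)),tri((308,243),(264,249)))
E
```

```text
(array([ 0.46976879, -0.00757807,  0.03671081]), [np.float64(0.002201389349816661), np.float64(0.002201389349816686)]) (array([0.49976877, 0.11802664, 0.18264548]), [np.float64(0.0015376273585679568), np.float64(0.0015376273585679307)])
```

View pics/c.png

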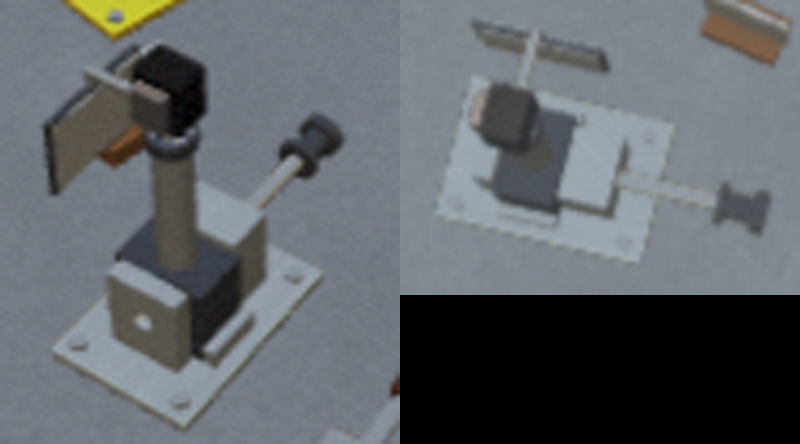

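The crop confirms it: aluminium bracket, grey post, black handle with the button facing away from the pin, and dark pin head. Next, the pose from the plate corners and the pin axis.

Run:
```python
from h import *
np.set_printoptions(precision=4,suppress=True)
f=lambda x,y:((x-400)/4.21+240,y/4.214+222)
g=lambda x,y:(x/4.444+270,y/4.44+225)
C=np.array([plane('top',*f(*p),.008) for p in[(475,75),(675,125),(640,262),(437,213)]])
S=np.array([plane('side',*g(*p),.008) for p in[(325,270),(185,430),(52,352)]])
print(C,C.mean(0),'\n',S, (S[0]+S[2])/2)
rr=cv2.minAreaRect(C[:,:2].astype(np.float32)*1000);print(rr)
y=(C[0]-C[1]+C[3]-C[2]);print('yaw of +y',np.degrees(np.arctan2(y[1],y[0])))
# pin head end & handle
im=cv2.imread('pics/top0.png');
for n,box in(('top',(240,222,335,292)),('side',(270,225,360,325))):
    im=cv2.imread(f'pics/{n}0.png');x0,y0,x1,y1=box
    m=(im.max(2)<75).astype(np.uint8);m2=np.zeros_like(m);m2[y0:y1,x0:x1]=m[y0:y1,x0:x1]
    k,l,st,ce=cv2.connectedComponentsWithStats(m2)
    for i in range(1,k):
        if st[i,4]>25: print(n,st[i],ce[i])
print(plane('top',*f(768,215),.036),plane('top',*f(742,208),.036),plane('top',*f(620,180),.036))
print(r.read_state()['time'])
q=r.read_state()['eef_rot'];print(R.from_quat(q).as_matrix())
```

```text
[[0.5569 0.1584 0.008 ]
 [0.5261 0.0341 0.008 ]
 [0.4414 0.0544 0.008 ]
 [0.4708 0.179  0.008 ]] [0.4988 0.1065 0.008 ] 
 [[0.4374 0.0574 0.008 ]
 [0.4664 0.1863 0.008 ]
 [0.5525 0.1651 0.008 ]] [0.495  0.1112 0.008 ]
((498.9472351074219, 106.397216796875), (128.1365966796875, 88.53800201416016), 76.58243560791016)
yaw of +y 76.40914188996739
top [259 243  15  16 170] [266.0588 250.4765]
side [292 235  25  37 356] [306.8343 249.0927]
side [280 243  13  26  53] [282.9245 256.283 ]
side [333 252  14  13  94] [339.9468 257.3085]
side [296 275  10  11  38] [302.1579 280.7895]
side [305 276  24  30 284] [316.7923 290.2148]
[ 0.467  -0.0232  0.036 ] [ 0.4711 -0.0077  0.036 ] [0.4876 0.0655 0.036 ]
0.1
[[ 0.8921  0.4518 -0.0006]
 [ 0.4518 -0.8921  0.0011]
 [-0.0001 -0.0013 -1.    ]]
```

Call:
arm_command(moves=[2.9,-2.75,0,0,2.9,-2.75,0,0,2.9,-2.75,0,0,2.9,-2.75,0,0,2.9,-2.75,0,0,2.9,-2.75,0,0,2.9,-2.75,0,0,2.9,-2.75,0,0,2.9,-2.75,0,0,2.9,-2.75,0,0,2.9,-2.75,0,0,2.9,-2.75,0,0], fingers=0)

```text
time: 1.1
ee_pos: [0.4438, -0.104, 0.2225]
eef_rot: [0.973, 0.232, -0.0, 0.0]
ft_force: [1.0, -0.1, -0.2]
width: 0.0151
grip_force: 0.0
```

Call:
arm_command(moves=[0,0,0,-7.1,0,0,0,-7.1,0,0,0,-7.1,0,0,2,-7.1,0,0,2,-7.1,0,0,2,-7.1,0,0,1,-7,0,0,0,0])

```text
time: 1.77
ee_pos: [0.4421, -0.1056, 0.1502]
eef_rot: [0.784, 0.621, -0.001, -0.002]
ft_force: [-0.2, 0.2, -0.2]
width: 0.0006
grip_force: 0.0
```

Run:
```python
from h import *
np.set_printoptions(precision=4,suppress=True)
for n in('side','top'): cv2.imwrite(f"pics/{n}1.png",r.camera(n)[:,:,::-1])
s=r.read_state();m=R.from_quat(s['eef_rot']).as_matrix();print(s['time'],s['ee_pos'],m[:,0],np.degrees(np.arctan2(m[1,0],m[0,0])),s['joint_positions'],s['width'])
a=cv2.imread('pics/side1.png')[180:330,270:400];b=cv2.imread('pics/top1.png')[200:320,240:370]
cv2.imwrite('pics/c1.png',np.hstack([cv2.resize(a,(400,460)),np.vstack([cv2.resize(b,(400,369)),np.zeros((91,400,3),np.uint8)])]))
```

```text
1.8667 [ 0.4437 -0.1059  0.1527] [0.2383 0.9712 0.0001] 76.21665334870752 [ 0.6131  0.0433 -0.4847  1.956   0.0219  1.1479 -0.1208] 0.0003835627678487387
```

View pics/c1.png

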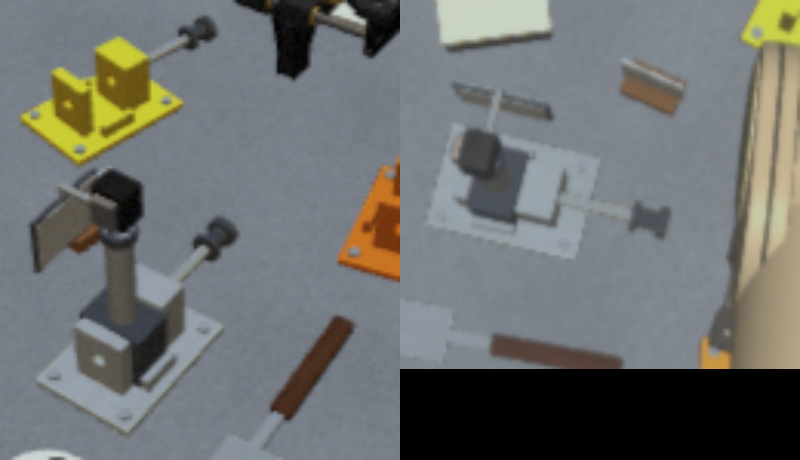

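The pin head's outer end is at about side (342,257) and top (326,272), with nothing between it and the fingers. Descending behind it now.

Call:
arm_command(moves=[0,0.25,3.2,0,0,0,3.2,0,0,0,3.2,0,0,0,3.2,0,2,0,0,0,2,0,0,0,1.5,0,0,0,0,0,0,0])

```text
time: 2.53
ee_pos: [0.4607, -0.0501, 0.0256]
eef_rot: [0.786, 0.619, 0.001, 0.0]
ft_force: [-0.3, 0.2, -0.0]
width: 0.0004
grip_force: 0.0
```

Run:
```python
from h import *
np.set_printoptions(precision=4,suppress=True)
for n in('side','top'): cv2.imwrite(f"pics/{n}2.png",r.camera(n)[:,:,::-1])
s=r.read_state();m=R.from_quat(s['eef_rot']).as_matrix();print(s['time'],s['ee_pos'],np.degrees(np.arctan2(m[1,0],m[0,0])),s['ft_force'])
a=cv2.imread('pics/side2.png')[200:330,270:400];b=cv2.imread('pics/top2.png')[200:330,240:370]
cv2.imwrite('pics/c2.png',cv2.resize(np.hstack([a,b]),(800,400)))
```

```text
2.6333 [ 0.4599 -0.0532  0.0254] 76.34768518059943 [-1.0635  0.1651  0.23  ]
```

View pics/c2.png

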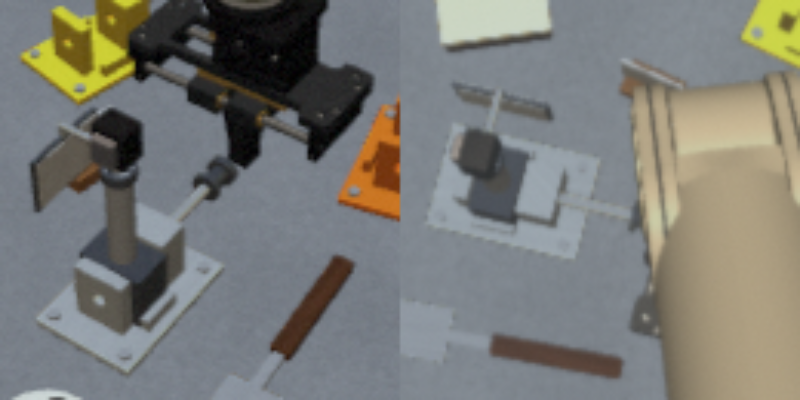

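Finger tips (245,155 in the crop) sit square behind the pin head (215,175). Pushing.

Call:
arm_command(moves=[0.7,0,0,0,0.7,0,0,0,0.7,0,0,0,0.7,0,0,0,0.7,0,0,0,0.7,0,0,0,0.7,0,0,0,0.7,0,0,0,0.7,0,0,0,0.5,0,0,0,0,0,0,0])

```text
time: 3.55
ee_pos: [0.4752, 0.0146, 0.0245]
eef_rot: [0.785, 0.619, 0.0, -0.0]
ft_force: [0.4, -0.9, 0.9]
width: 0.0007
grip_force: 0.0
```

Call:
arm_command(moves=[0.2,0,0,0,0.2,0,0,0,0.2,0,0,0,0,0,0,0])

```text
time: 3.88
ee_pos: [0.4762, 0.0191, 0.0244]
eef_rot: [0.786, 0.619, -0.0, -0.0]
ft_force: [-0.5, -0.5, -0.8]
width: 0.0006
grip_force: 0.2
```

Call:
arm_command(moves=[0.2,0,0,0,0.2,0,0,0,0.2,0,0,0,0,0,0,0])

```text
time: 4.22
ee_pos: [0.4777, 0.0252, 0.0244]
eef_rot: [0.785, 0.619, -0.0, -0.0]
ft_force: [-0.6, -0.2, -0.7]
width: 0.0006
grip_force: 0.2
```

Run:
```python
from h import *
np.set_printoptions(precision=4,suppress=True)
for n in('side',): cv2.imwrite(f"pics/{n}3.png",r.camera(n)[:,:,::-1])
s=r.read_state();m=R.from_quat(s['eef_rot']).as_matrix();print(s['time'],s['ee_pos'],np.degrees(np.arctan2(m[1,0],m[0,0])),s['ft_force'],s['ee_pos'][:2]@[.234,.972])
a=cv2.imread('pics/side3.png')[210:320,270:380]
cv2.imwrite('pics/c3.png',cv2.resize(a,(590,590),interpolation=cv2.INTER_CUBIC))
```

```text
4.2667 [0.4779 0.0251 0.0245] 76.48140557616952 [-0.5102 -0.7871  0.7689] 0.1362528203102865
```

View pics/c3.png

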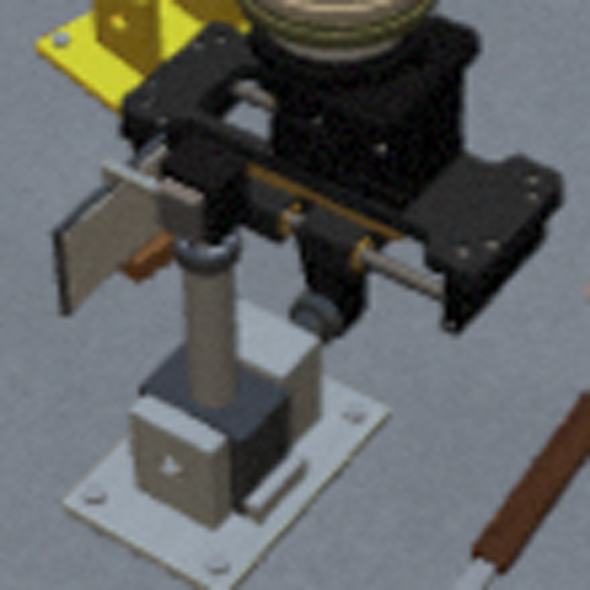

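The head (318,310) is close to the near cheek but not seated, and the force is still low. Continuing.

Call:
arm_command(moves=[0.2,0,0,0,0.2,0,0,0,0,0,0,0])

```text
time: 4.52
ee_pos: [0.4782, 0.0264, 0.0245]
eef_rot: [0.786, 0.618, -0.002, 0.001]
ft_force: [-4.3, -9.4, 4.5]
width: 0.0003
grip_force: 5.3
```

Call:
arm_command(moves=[0.2,0,0,0,0.1,0,0,0,0,0,0,0])

```text
time: 4.77
ee_pos: [0.4782, 0.0265, 0.0244]
eef_rot: [0.787, 0.617, -0.003, 0.001]
ft_force: [-8.2, -18.9, 10.6]
width: 0.0005
grip_force: 10.5
```

Firm stop at 19 N. Back off, rise and check the pin.

Call:
arm_command(moves=[-1.5,0,0,0,-2,0,0,0,-2,0,0,0,0,0,-3.5,-7,0,0,-3.5,-7,0,0,-3.5,-7,0,0,-3.5,-7,0,0,-3.5,-7,0,0,-3.5,-7,0,0,-1.5,-7,0,0,0,-7,0,0,0,-7], fingers=85)

```text
time: 5.77
ee_pos: [0.4676, -0.0216, 0.2512]
eef_rot: [0.343, 0.939, 0.0, 0.002]
ft_force: [-0.4, 0.5, -0.5]
width: 0.0701
grip_force: 0.0
```

Call:
arm_command(moves=[0,0,0,-7,0,0,0,-7,0,0,0,-7,0,0,0,-6,0,0,0,0])

```text
time: 6.18
ee_pos: [0.4669, -0.0216, 0.2498]
eef_rot: [0.115, 0.993, 0.0, 0.0]
ft_force: [0.2, 0.1, -0.1]
width: 0.074
grip_force: 0.0
```

Run:
```python
from h import *
np.set_printoptions(precision=4,suppress=True)
for n in('side','top'): cv2.imwrite(f"pics/{n}4.png",r.camera(n)[:,:,::-1])
s=r.read_state();m=R.from_quat(s['eef_rot']).as_matrix();print(s['time'],s['ee_pos'],np.degrees(np.arctan2(m[1,0],m[0,0])),s['ft_force'],s['width'],s['joint_positions'])
a=cv2.imread('pics/side4.png')[220:320,270:370];b=cv2.imread('pics/top4.png')[210:310,240:340]
cv2.imwrite('pics/c4.png',cv2.resize(np.hstack([a,b]),(800,400),interpolation=cv2.INTER_CUBIC))
```

```text
6.2833 [ 0.4668 -0.0217  0.2497] 166.26397095298375 [ 0.3505 -0.1799 -0.4937] 0.07340653418654457 [ 0.5602 -0.0028 -0.6023  1.7895 -0.0016  1.3537  1.2893]
```

View pics/c4.png

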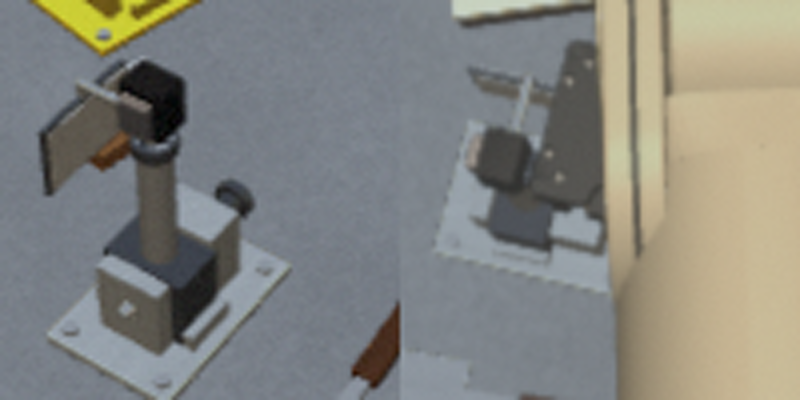

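The pin head (237,195 left half) is now against the near cheek. One zoomed look at the handle in both start views, to place it precisely.

Run:
```python
from h import *
np.set_printoptions(precision=4,suppress=True)
p=plane('side',270+237/4,220+195/4,.036);print('pin',p,p[:2]@[.234,.972],p[:2]@[.972,-.234])
a=cv2.imread('pics/side4.png')[228:260,290:322];b=cv2.imread('pics/top0.png')[235:267,250:282]
cv2.imwrite('pics/c5.png',cv2.resize(np.clip(np.hstack([a,b]).astype(int)*2,0,255).astype(np.uint8),(800,400),interpolation=cv2.INTER_CUBIC))
```

```text
pin [0.4804 0.0408 0.036 ] 0.15210707564347722 0.45738954784763447
```

View pics/c5.png

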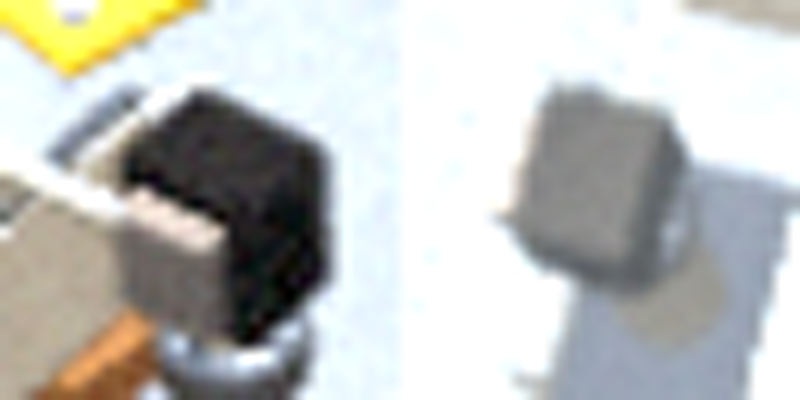

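Top-face centre of the handle: side (222,153) in the crop, i.e. px (307.8,240.2); top (590,175), i.e. px (265.2,249.0).

Run:
```python
from h import *
np.set_printoptions(precision=4,suppress=True)
x,e=tri((307.8,240.2),(265.2,249.0));print(x,e,plane('top',265.2,249,.193),plane('side',307.8,240.2,.193))
t=r.read_state()['ee_pos']
for p in (x[:2],np.array([.498,.110]),np.array([.5,.114])):
    d=p-t[:2];yaw=np.radians(166.3);print(p,'tool x,y cm',100*d@[np.cos(yaw),np.sin(yaw)],100*d@[np.sin(yaw),-np.cos(yaw)], p@[.234,.972],p@[.972,-.234])
```

```text
[0.5001 0.115  0.1878] [np.float64(0.00033319213574833944), np.float64(0.0003331921357481067)] [0.4994 0.1144 0.193 ] [0.4972 0.1202 0.193 ]
[0.5001 0.115 ] tool x,y cm 0.005281375057370228 14.069840489821495 0.22882838020305557 0.45913112985989923
[0.498 0.11 ] tool x,y cm 0.08527217808806803 13.531847401263796 0.223452 0.458316
[0.5   0.114] tool x,y cm -0.014302387485214011 13.967834678475977 0.227808 0.459324
```

Call:
arm_command(moves=[0,3.5,0,0,0,3.5,0,0,0,3.5,0,0,0,3.5,0,0,0,0,0,0,0,0,2,0,0,0,2,0,0,0,0,0])

```text
time: 6.95
ee_pos: [0.4978, 0.1138, 0.2063]
eef_rot: [0.119, 0.993, -0.001, -0.002]
ft_force: [-0.8, -0.4, -1.2]
width: 0.074
grip_force: 0.0
```

Run:
```python
from h import *
np.set_printoptions(precision=4,suppress=True)
cv2.imwrite("pics/side5.png",r.camera('side')[:,:,::-1])
s=r.read_state();t=s['ee_pos'];print(s['time'],t,t[:2]@[.234,.972],t[:2]@[.972,-.234],s['ft_force'])
a=cv2.imread('pics/side5.png')[180:280,250:370]
cv2.imwrite('pics/c6.png',cv2.resize(a,(720,600),interpolation=cv2.INTER_CUBIC))
```

```text
7.0 [0.4984 0.1139 0.2083] 0.22733602835413935 0.4577851530262634 [0.2192 0.116  0.2351]
```

View pics/c6.png

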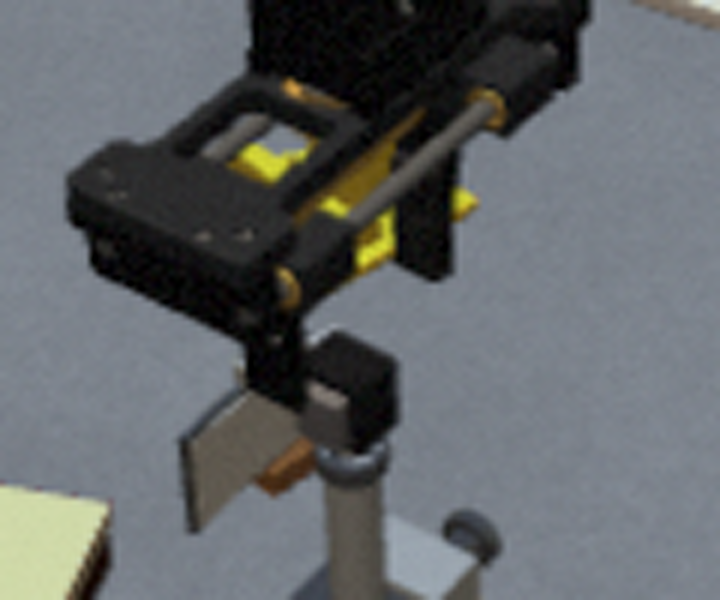

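The finger tips at (275,405) and (425,275) straddle the handle (350,385), centred and just above it. Descend and grip.

Call:
arm_command(moves=[-0.1,0,1,0,0,0.05,1,0,0,0,1,0,0,0,1,0,0,0,1,0,0,0,0,0,0,0,0,0])

```text
time: 7.58
ee_pos: [0.5001, 0.1143, 0.159]
eef_rot: [0.118, 0.993, -0.0, -0.001]
ft_force: [0.5, 1.1, 0.5]
width: 0.0738
grip_force: 0.0
```

Call:
arm_command(moves=[0,0,0,0,0,0,0,0,0,0,0,0,0,0,0,0,0,0,0,0,0,0,0,0,0,0,0,0,0,0,0,0], fingers=0, squeeze=20)

```text
time: 8.25
ee_pos: [0.5005, 0.1145, 0.1596]
eef_rot: [0.118, 0.993, 0.0, 0.0]
ft_force: [0.0, 0.7, -1.2]
width: 0.0286
grip_force: 3.8
```

Call:
arm_command(moves=[0,0,0,0,0,0,0,0,0,0,0,0,0,0,0,0])

```text
time: 8.58
ee_pos: [0.5004, 0.1144, 0.1596]
eef_rot: [0.118, 0.993, -0.0, 0.0]
ft_force: [0.0, -0.1, 1.3]
width: 0.026
grip_force: 20.0
```

Width is 26.0 mm with 20 N of grip and almost no side force, so the button is in. Pulling up.

Call:
arm_command(moves=[0,0,-0.4,0,0,0,-0.8,0,0,0,-0.8,0,0,0,-0.8,0,0,0,-0.8,0,0,0,-0.8,0,0,0,-0.8,0,0,0,-0.8,0,0,0,-0.8,0,0,0,-0.8,0,0,0,-0.8,0,0,0,0,0])

```text
time: 9.58
ee_pos: [0.501, 0.1146, 0.2452]
eef_rot: [0.118, 0.993, 0.0, 0.001]
ft_force: [-0.2, 0.8, -5.4]
width: 0.0259
grip_force: 20.0
```

Call:
arm_command(moves=[0,0,-0.3,0,0,0,-0.3,0,0,0,0,0,0,0,0,0])

```text
time: 9.92
ee_pos: [0.5004, 0.1145, 0.2495]
eef_rot: [0.118, 0.993, 0.0, -0.0]
ft_force: [-0.0, -0.7, -5.2]
width: 0.026
grip_force: 20.0
```

Call:
arm_command(moves=[0,0,-0.15,0,0,0,0,0,0,0,0,0])

```text
time: 10.17
ee_pos: [0.5004, 0.1144, 0.251]
eef_rot: [0.118, 0.993, -0.0, -0.0]
ft_force: [-0.1, -0.3, -4.9]
width: 0.0255
grip_force: 20.0
```

Run:
```python
from h import *
s=r.read_state();print(s['time'],s['ee_pos'],s['ft_force'],s['width'],s['grip_force'])
cv2.imwrite("pics/side6.png",r.camera('side')[:,:,::-1])
cv2.imwrite('pics/c7.png',cv2.resize(cv2.imread('pics/side6.png')[180:320,250:390],(590,590),interpolation=cv2.INTER_CUBIC))
```

```text
10.1667 [0.50037015 0.1144401  0.25095393] [-0.14896717 -0.32022582 -4.89269753] 0.02553896901107775 19.986266030027764
```

View pics/c7.png

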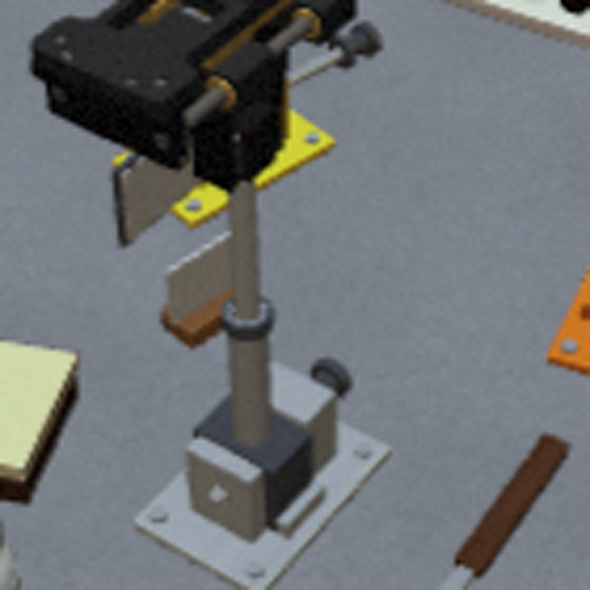

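The rod is out with the pin home. A little more pull should confirm the hard stop.

Call:
arm_command(moves=[0,0,-0.15,0,0,0,0,0,0,0,0,0])

```text
time: 10.47
ee_pos: [0.4999, 0.1143, 0.2516]
eef_rot: [0.118, 0.993, -0.0, -0.001]
ft_force: [-0.3, 0.4, -15.8]
width: 0.0254
grip_force: 20.0
```

Hard stop confirmed at 15.8 N. Ease off slightly, firm up the grip and hand in.

Call:
arm_command(moves=[0,0,0.05,0,0,0,0,0,0,0,0,0,0,0,0,0,0,0,0,0,0,0,0,0], squeeze=28)

```text
time: 10.97
ee_pos: [0.5002, 0.1143, 0.2517]
eef_rot: [0.118, 0.993, -0.0, -0.0]
ft_force: [1.5, 0.2, -17.3]
width: 0.0257
grip_force: 28.0
```

```bash
python3 -c "
from bench import r
print(r.close_job())"
```

```text
the job is handed in; nothing more can be done
None
```

I handed the job in with the pin pushed home and the handle held at its second stop, button squeezed in (26 mm grip width, 28 N). The stop pulled back at about 17 N. No verdict came back.

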